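Load two slide boxes into the bay of a roller lane and bar them in

ROBOT

A 6-joint arm with a two-finger parallel gripper is mounted at the origin on a cart in front of the work surface, level with it; the furniture and walls round the work are solid. World frame = base frame: x ahead of the robot, y to its left, z up, the work surface at z = 0. Lengths are in mm, angles in degrees, forces in N, time in s.
With the tool pointing down it reaches from about 300 to 850 mm from the base axis. Payload 4.2 kg.
Tool frame: the origin (TCP) lies midway between the tips of the shut fingers; the grasp point (between the pads) lies 19 mm behind it; z points along the fingers, y is the line along which they close (so a half turn about z gives the same grasp; the last joint's range is limited). The gripper opens to 91 mm and grips with 3 to 60 N. Pads are 32 mm wide; open, the fingers measure 118 mm over their backs; the gripper's body (76 mm by 178 mm) begins 60 mm behind the grasp point.
Start: joints at [76.089, 18.312, 89.639, -0, 72.044, -1.146], TCP at [127.054, 560.803, 213.976] pointing down, gripper open.
Joint ranges: [-177.97, 177.97], [-48.28, 115.42], [12.27, 149.76], [-77.06, 257.06], [2.81, 150.46], [-146.56, 146.56]. Speed limits (degrees/s): [147.25, 147.25, 180, 180, 180, 180].

INTERFACE

Orientations are given as [roll, pitch, yaw] about the fixed x, y, z axes, in that order (R = Rz(yaw) Ry(pitch) Rx(roll)).
In Python, from workcell import env gives the robot as it stands.
- The arm moves only by the shell command python3 -m jog 'ROWS' [FORCE]. ROWS is a JSON object of lists of equal length, an entry for each row: "jaw": the finger opening in mm, from 0 to 91.2; "slide": the shift along the tool's x, y, z in units of 30 mm (1.0 is 30 mm), a list of three; "spin": the turn about the tool's z in units of 8 degrees (1.0 is 8 degrees). In form: {"jaw": [jaw, ...], "slide": [[dx, dy, dz], ...], "spin": [spin, ...]}. A call has 1 to 10 rows; each row shifts and turns the commanded pose from where the row before left it, along the tool's axes as they then stand; what a row does not reach is not made up. A row lasts 1/10 s, in which the tool goes at most 50 mm and 8.59 degrees, less where a joint would pass 70% of its speed; a pose out of reach is approached as far as the arm can. A call is refused whole if a number of a shift passes 1 or a number of a turn 1, either way. A call with a gripper value outside its range is refused whole. The fingers move at their own pace and stop on an object; FORCE is the grip in N (left out, the last holds). Time passes only in rows, so rows that do not move let the fingers close. It gives the time, the measured TCP pose, the force, the opening and the grip force at its end, in the units of the state.
- env.state(): the state, without advancing time (a new reading comes with each control period).
- env.grab_frame(name): name is "scene" or "top" or "wrist"; returns the picture (480x640x3 uint8, red, green, blue); there is no depth.
- env.camera_model(name): a dict with "fx", "fy", "cx", "cy" (pixels), "camera_from_world" (4x4, takes a point from world to camera coordinates). Camera axes: x right, y up, looking along -z (the intrinsics and any distortion apply to the point x, -y, -z); pixel columns grow to the right and rows downward; lengths in mm; the calibration is good to about 2 mm. A picture is of the moment at which its call begins: read the wrist's pose just before it. camera_model takes no time and is no camera call; for the wrist camera it gives the pose at the moment of the call.
- env.job_done(): hands the job in; it is judged then, once.
The state is a dict: "time_s": time; "qpos": joint angles; "qvel": joint speeds; "effort": joint torques, N m; "ee_pos": TCP position; "ee_rot": TCP orientation; "force": force on the tool from outside, world axes, zero at the start; "torque": the same for the moment, N m; "gripper_width": finger opening in mm; "gripper_force": force on a finger pad.
Only numpy, scipy, OpenCV 4.12 (cv2) and the standard library are available. Lean on these libraries where they do the work, as an engineer would, in place of code of your own. Each camera call takes 0.05 s, during which the arm holds its last target. There are 200 camera calls.

TASK

Load the roller lane: first set the short slide box on the open rollers in front of the hooded bay, then set the long one on the rollers behind it, both upright and lengthwise along the lane. Push them along the rollers into the bay until the short box is fully home against the end stop with the long box up against it, then swing the retaining bar shut across the lane behind them. Leave the jar, the vials and the dropper bottle where they stand and do not tip a box over.

Things in the scene. Friction and masses are not known exactly. Their poses are not given: they have to be found in the camera images.
- lane: Fixed aluminium roller lane, 330 mm long, 56 wide, on the bench. Origin at bench height, on the lane's middle line where the shut bar crosses; x along the lane in push direction (infeed to bay), y left, z up (lane frame; sizes in mm). Channel 40 wide (y -20 to 20), rail tops 53 high. Passive rollers, tops 45 high, turn freely. Open infeed end x = -175, open rollers to x = 55, then the bay
- lane_mark (a point): Point 45 mm above lane's origin, at the height of the roller tops, axes as lane: the bay-side face of the shut bar is here
- hood (a point): Middle of the bay mouth at roller-top height, lane x = 55 mm, axes as lane. The bay's hood (grey cheeks, clear roof) covers lane x = 55 to 155, 40 mm wide inside, 73 mm free height over the rollers, roof top 122 mm above the bench. A wall cabinet hangs over the bench beyond the bay, underside 590 mm up: keep the arm low here
- lane_stop (a point): Middle of the grey end stop's face at the far end of the bay, at roller-top height, lane x = 147 mm. With both boxes home the back of the long box is 3 mm on the bay side of the shut bar
- short_box: Cream cardboard box of slides, 50 long (its x) x 28 wide (its y) x 60 high mm, 0.2 kg or so, standing upright on the bench; origin at the middle of its underside. Either end may lead. Boxes start right of the lane; a fixed centrifuge, 180 mm high, stands between there and the bay, so carry over or round it
- long_box: Cream cardboard box of slides lying on its narrow edge, 94 long (its x) x 30 wide (its y) x 60 high mm, 0.3 kg or so, origin at the middle of its underside. Either end may lead.
- bar (a joint): Retaining bar, flat steel arm 95 mm long, 8 thick, 68 to 80 mm above the bench, on an upright hinge left of the lane. Angle in rad: 0 = shut (a stop), square across the lane, pointing to lane -y; grows as it swings back (1.57: points to lane -x, to the infeed) and on outward to the left, 2.8 at most. Hinge friction 0.02 N m, it stays where left; push it with the fingertips
- bar_hinge (a point): Bar's hinge axis at mid height of the bar, 74 mm above the bench, lane x = -4, y = 65 mm; fixed, axes as lane. A point r along the bar lies at lane x = -4 - r sin(angle), y = 65 - r cos(angle). Post and hub 20 mm diameter, up to 85 mm above the bench
- bar_end (a point): Centre of the upright black pin at the bar's free end, 92 mm from the hinge axis, at the bar's mid height; pin 12 mm diameter, up to 94 mm above the bench.
- dark_jar: Bystander: brown jar with black cap, 47 mm diameter, 92 high, left of the lane's infeed; origin at its underside.
- white_vial: Bystander: white vial with grey domed cap, 48 mm diameter, 104 high, left of the hood; origin at its underside.
- dropper: Bystander: brown dropper bottle, 32 mm diameter, 82 high, near the robot in front; origin at its underside.
- pink_vial: Bystander: pink vial, 46 mm diameter, 100 high, on the right; origin at its underside.
Things that resemble listed ones, but are neither listed nor needed, are in the scene too. Leave any green or purple look-alike of the short_box alone.

How it is judged:
By the outcome, as a careful person would: the job done as asked, in the order asked, and still so for the second after the job is handed in, with the robot touching nothing.
It also fails if it takes over 72 s, if anything falls off the work surface, if the arm or the gripper's body presses on something with over 40 N, if the wrist force passes 120 N, or if a joint passes its speed limit or range.

## Working session

There is one attempt and no reset: what is moved stays moved. The work goes in short steps, Python scripts to look and compute and a shell command to move; the robot and the scene stay as the last step left them, time stands still between calls to the robot, and variables do not carry over. Pictures are saved under pics/ and viewed, at most 10 in all, crops included, and the job is handed in when it is done.

```bash
ls; mkdir -p pics; python3 - <<'E'
from workcell import env
import cv2,json
s=env.state();print(s)
for n in("scene","top"):
    im=env.grab_frame(n);cv2.imwrite(f"pics/{n}0.png",im[:,:,::-1])
    m=env.camera_model(n);print(n,{k:(v if not hasattr(v,'tolist') else v.tolist()) for k,v in m.items()})
E
```

```text
pics
{'time_s': 0.0, 'qpos': array([ 7.60888776e+01,  1.83508886e+01,  8.97051370e+01, -3.97129431e-04,
        7.20422870e+01, -1.14578480e+00]), 'qvel': array([ 0.00398394, -0.00153457, -0.13297036,  0.06305936, -0.02298837,
       -0.04663224]), 'effort': array([-4.44560046e-04, -4.12471139e+01, -2.31980360e+01,  7.26084178e-02,
        4.57628758e-02, -1.62948372e-04]), 'ee_pos': array([126.93405849, 560.31454182, 213.13640737]), 'ee_rot': array([-1.79901700e+02, -1.58839819e-03,  1.67234784e+02]), 'force': array([-1.02797492, -0.37318565, -0.38606569]), 'torque': array([ 0.02573845, -0.02138446, -0.02354302]), 'gripper_force': 0.0, 'gripper_width': 91.3389642461645}
scene {'fx': 537.5618289134333, 'fy': 537.5618289134333, 'cx': 317.9225277394791, 'cy': 235.75972941044176, 'camera_from_world': [[0.7539390010645437, -0.6566036254025884, 0.021158019330156614, -314.6438887070642], [0.26728707643695343, 0.3360120155372324, 0.9031353963744266, -231.3185356191815], [-0.6001113242087539, -0.675253733438612, 0.42883422675158733, -1021.3479274748049], [0.0, 0.0, 0.0, 1.0]]}
top {'fx': 606.8429426087501, 'fy': 606.8429426087501, 'cx': 319.3465583559681, 'cy': 241.00596067138753, 'camera_from_world': [[0.014274881559874908, -0.9998938736480575, -0.0029101885737087773, 71.88721495879518], [0.9918243524480737, 0.013790442784157343, 0.12686322390187152, -504.9082668467495], [-0.1268096275817063, -0.004697353393123594, 0.9919159506851825, -1330.1583460289899], [0.0, 0.0, 0.0, 1.0]]}
```

View pics/scene0.png

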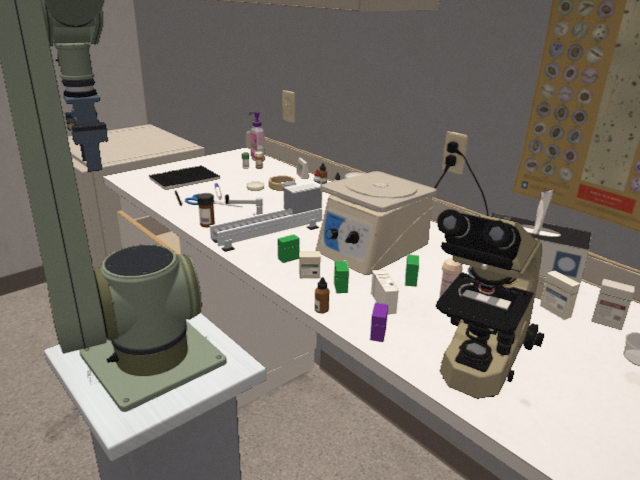

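View pics/top0.png

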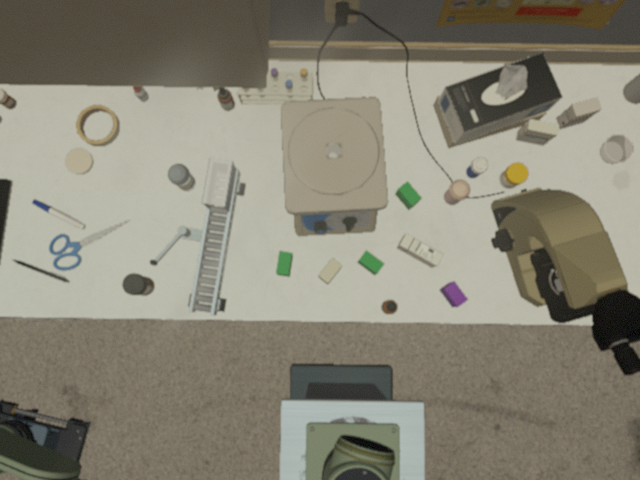

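The scene view shows the short box at (310,265), the long box at (385,290), the lane from (225,240) to (320,215), and the bay at (303,195). In the top view, the short box is at (330,271), the long box at (421,250), the lane runs (205,308) to (225,165), the bar hinge is at (187,232) and the bar end at (154,262).

```bash
python3 - <<'E'
import cv2
a=cv2.imread("pics/top0.png")
l=cv2.resize(a[150:320,140:250],None,fx=3.5,fy=3.5,interpolation=cv2.INTER_CUBIC)
r=cv2.resize(a[225:310,310:450],None,fx=2.9,fy=2.9,interpolation=cv2.INTER_CUBIC)
b=cv2.imread("pics/scene0.png")[235:325,285:405]
b=cv2.resize(b,None,fx=3.3,fy=3.3,interpolation=cv2.INTER_CUBIC)
import numpy as np
c=np.zeros((600,800,3),np.uint8);c[:595,:385]=l;c[:r.shape[0],390:390+r.shape[1]]=r;c[260:260+b.shape[0],390:390+b.shape[1]]=b
cv2.imwrite("pics/crop1.png",c)
E
```

```text
(no output)
```

View pics/crop1.png

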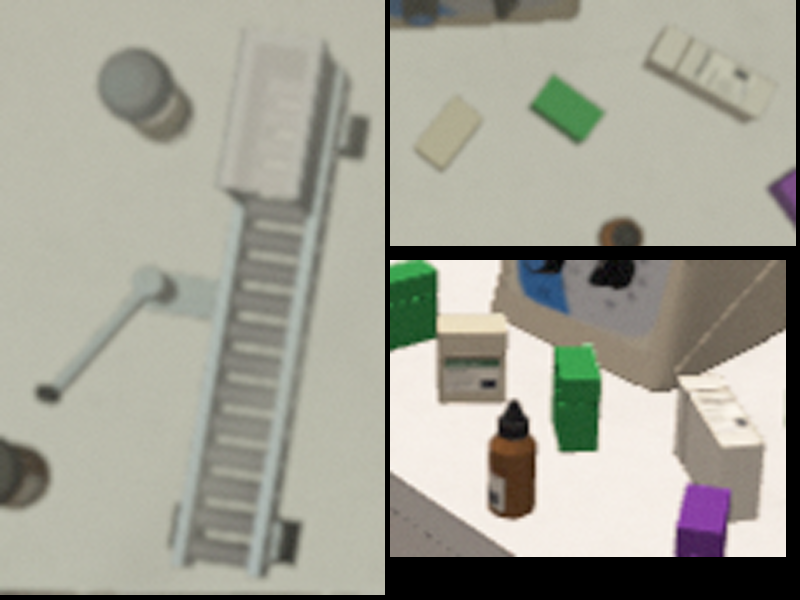

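The crop shows the short box top corners at canvas (457,95), (482,121), (441,170) and (415,148). The long box top runs (668,25) to (777,83), the infeed rail ends are at (175,565) and (268,575), the hinge is at (152,280) and the pin at (48,392).

```bash
cat > h.py <<'E'
import numpy as np,cv2
from workcell import env
from scipy.optimize import least_squares
def ray(m,uv):
    T=np.array(m["camera_from_world"]);R=T[:3,:3];c=-R.T@T[:3,3]
    d=R.T@np.array([(uv[0]-m["cx"])/m["fx"],-(uv[1]-m["cy"])/m["fy"],-1]);return c,d
def atz(m,uv,z):
    c,d=ray(m,uv);return c+d*(z-c[2])/d[2]
def proj(m,P):
    T=np.array(m["camera_from_world"]);p=T[:3,:3]@np.asarray(P,float)+T[:3,3]
    return np.array([m["cx"]+m["fx"]*p[0]/-p[2],m["cy"]-m["fy"]*p[1]/-p[2]])
def tri(obs):
    A=np.zeros((3,3));b=np.zeros(3)
    for m,uv in obs:
        c,d=ray(m,uv);d/=np.linalg.norm(d);M=np.eye(3)-np.outer(d,d);A+=M;b+=M@c
    return np.linalg.solve(A,b)
def lane2w(L,p):
    c,s=np.cos(L[2]),np.sin(L[2]);return np.array([L[0]+c*p[0]-s*p[1],L[1]+s*p[0]+c*p[1],p[2]])
E
python3 - <<'E'
from h import *
T=env.camera_model("top");S=env.camera_model("scene")
for n in(T,S): print([k for k in n])
ct=lambda u,v:((u+.5)/3.5+139.5,(v+.5)/3.5+149.5)
cr=lambda u,v:((u-390+.5)/2.9+309.5,(v+.5)/2.9+224.5)
cs=lambda u,v:((u-390+.5)/3.3+284.5,(v-260+.5)/3.3+234.5)
st=[cr(*p) for p in[(457,95),(482,121),(441,170),(415,148)]]
ss=[cs(*p) for p in[(438,330),(445,314),(508,314),(506,332)]]
print("short tri",tri([(T,np.mean(st,0)),(S,np.mean(ss,0))]))
w=[atz(T,p,60)[:2] for p in st];print("short",np.round(w,1),np.mean(w,0))
lt=[cr(*p) for p in[(668,25),(777,83),(759,115),(650,58)]]
ls=[cs(*p) for p in[(678,378),(717,376),(762,443),(727,455)]]
print("long tri",tri([(T,np.mean(lt,0)),(S,np.mean(ls,0))]))
w=[atz(T,p,60)[:2] for p in lt];print("long",np.round(w,1),np.mean(w,0))
obs=[(ct(175,565),(-175,28,53)),(ct(268,575),(-175,-28,53)),(ct(152,278),(-4,65,85)),(ct(245,30),(155,24,122)),(ct(325,38),(155,-24,122)),(ct(220,185),(55,24,122)),(ct(303,197),(55,-24,122))]
f=lambda L:np.concatenate([proj(T,lane2w(L,p))-u for u,p in obs])
r=least_squares(f,[600,200,0],x_scale=[1,1,.01]);print("lane",r.x,np.degrees(r.x[2]));print(r.fun.reshape(-1,2).round(1).tolist())
h=lane2w(r.x,(-4,65,0));e=atz(T,ct(48,392),94);d=e[:2]-h[:2];print("pin",e,"len",np.hypot(*d),"ang from lane -y:",np.degrees(-r.x[2]+np.arctan2(d[1],d[0])))
for n,p,z in(("jar",(135,284),92),("white",(178,172),104),("drop",(390,306),82)):print(n,atz(T,p,z))
for n in("wrist",):
    m=env.camera_model(n);print(m["fx"],m["cx"],m["cy"],np.array(m["camera_from_world"]).round(3).tolist())
print(ray(T,(320,240))[0],ray(S,(320,240))[0])
E
```

```text
['fx', 'fy', 'cx', 'cy', 'camera_from_world']
['fx', 'fy', 'cx', 'cy', 'camera_from_world']
short tri [436.26110481  53.98685964  59.30776361]
short [[464.4  48.9]
 [445.   29.8]
 [407.6  60.3]
 [423.9  80.1]] [435.23871369  54.78211112]
long tri [ 486.3420082  -145.52986817   55.32895299]
long [[ 520.1 -110.6]
 [ 476.9 -192.8]
 [ 452.5 -179. ]
 [ 494.6  -96.9]] [ 486.01459754 -144.83296312]
lane [ 5.13199567e+02  3.08975161e+02 -1.22271372e-01] -7.005633597283851
[[0.6, 0.2], [-0.6, 0.9], [-0.0, 0.9], [0.7, -1.2], [0.0, -0.6], [0.3, 0.1], [-1.0, -0.3]]
pin [446.61236292 432.41531881  94.        ] len 91.60532143326085 ang from lane -y: 147.36816972028024
jar [398.50583307 469.73284338  92.        ]
white [640.59929392 385.9074125  104.        ]
drop [359.86512928 -73.89254896  82.        ]
423.6429734557668 323.0909661305536 236.0312940170804 [[0.22, 0.975, -0.002, -573.62], [-0.934, 0.211, -0.288, 33.127], [-0.28, 0.065, 0.958, -391.464], [0.0, 0.0, 0.0, 1.0]]
[ 331.07724885   72.59427058 1383.66877622] [-313.87170298 -818.53951182  653.55814756]
```

```bash
cat > snap.py <<'E'
import sys,pickle
from h import *
n=sys.argv[1];cam=sys.argv[2] if len(sys.argv)>2 else "wrist"
m=env.camera_model(cam);im=env.grab_frame(cam);cv2.imwrite(f"pics/{n}.png",im[:,:,::-1]);pickle.dump(m,open(f"pics/{n}.pkl","wb"))
s=env.state();print(n,s["time_s"],s["ee_pos"].round(1),s["ee_rot"].round(1))
E
python3 -m jog '{"jaw":[60,60,60,60,60,60,60],"slide":[[-0.86,-0.41,0],[-0.86,-0.41,0],[-0.86,-0.41,0],[-0.86,-0.41,0],[-0.86,-0.41,0],[-0.86,-0.41,0],[-0.86,-0.41,0]],"spin":[0,0,0,0,0,0,0]}'
python3 -m jog '{"jaw":[60,60,60,60,60,60,60,60],"slide":[[-0.86,-0.41,0],[-0.86,-0.41,0],[-0.86,-0.41,0],[-0.86,-0.41,0],[-0.86,-0.41,0],[-0.86,-0.41,0],[0,0,0],[0,0,0]],"spin":[0,0,0,0,0,0,0,0]}'
python3 snap.py w1
python3 -m jog '{"jaw":[60,60,60,60],"slide":[[0,0,0],[0,0,0],[0,0,0],[0,0,0]],"spin":[0.8,0.8,0.8,0.8]}'
python3 -m jog '{"jaw":[60,60,60,60,60,60,60,60,60,60],"slide":[[-0.61,-0.69,0],[-0.61,-0.69,0],[-0.61,-0.69,0],[-0.61,-0.69,0],[-0.61,-0.69,0],[-0.61,-0.69,0],[-0.61,-0.69,0],[-0.61,-0.69,0],[-0.61,-0.69,0],[-0.61,-0.69,0]],"spin":[0,0,0,0,0,0,0,0,0,0]}'
python3 -m jog '{"jaw":[60,60],"slide":[[0,0,0],[0,0,0]],"spin":[0,0]}'
python3 snap.py w2
python3 -c "
import cv2,numpy as np
a=cv2.imread('pics/w1.png');b=cv2.imread('pics/w2.png');cv2.imwrite('pics/w12.png',np.vstack([cv2.resize(a,(400,300)),cv2.resize(b,(400,300))]))"
```

```text
time_s: 0.8
ee_pos: [284.8, 435.9, 213.6]
ee_rot: [-180.0, -0.0, 167.2]
force: [-0.4, 0.5, 0.6]
gripper_width: 60.1
gripper_force: 0.0
time_s: 1.6
ee_pos: [418.8, 330.4, 213.5]
ee_rot: [-180.0, -0.1, 167.2]
force: [-0.1, -0.2, -0.2]
gripper_width: 60.3
gripper_force: 0.0
w1 1.65 [418.3 330.8 213.6] [-1.800e+02 -1.000e-01  1.672e+02]
time_s: 2.05
ee_pos: [417.7, 331.5, 213.9]
ee_rot: [-180.0, -0.0, 141.5]
force: [-0.4, -0.7, -0.4]
gripper_width: 60.0
gripper_force: 0.0
time_s: 3.05
ee_pos: [433.3, 54.8, 214.0]
ee_rot: [180.0, -0.0, 141.7]
force: [0.4, -0.0, 0.5]
gripper_width: 60.1
gripper_force: 0.0
time_s: 3.25
ee_pos: [433.5, 55.5, 214.0]
ee_rot: [180.0, -0.0, 141.6]
force: [0.6, 1.5, -0.0]
gripper_width: 60.5
gripper_force: 0.0
w2 3.3 [433.6  55.9 213.9] [180.   -0.  141.7]
```

View pics/w1.png

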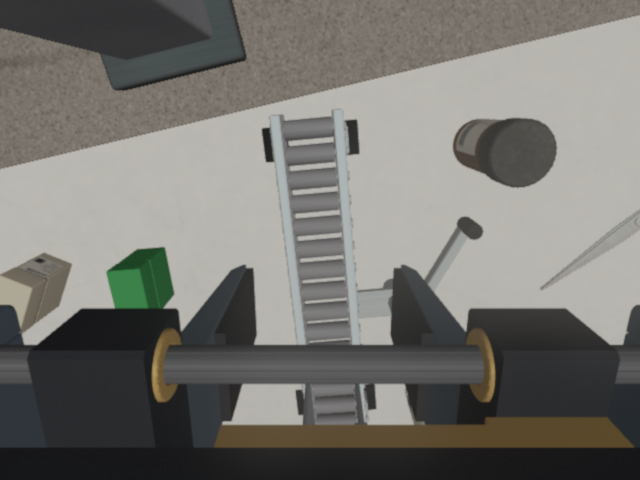

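View pics/w2.png

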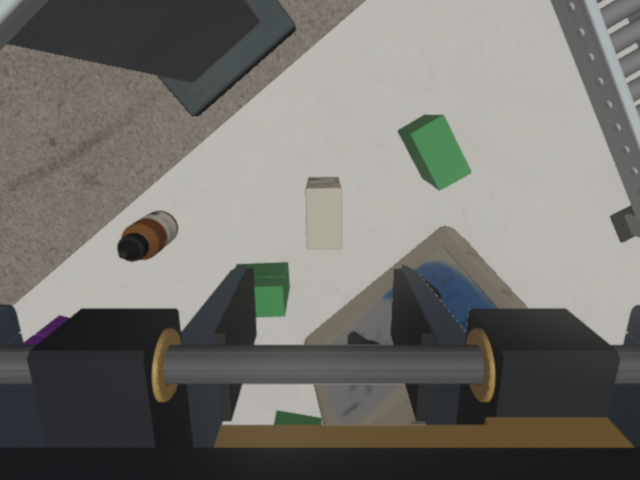

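w1 shows the lane with its infeed rail ends at (270,117) and (344,110) and the pin at (469,228). w2 shows the short box top with corners (307,188), (341,187), (343,249) and (307,249), nearly square to the tool.

```bash
cat > fit.py <<'E'
from h import *
import pickle
W1=pickle.load(open("pics/w1.pkl","rb"));W2=pickle.load(open("pics/w2.pkl","rb"));T=env.camera_model("top")
c=[(307,188),(341,187),(343,249),(307,249)]
w=np.array([atz(W2,p,60)[:2] for p in c]);print("short",w.round(1).tolist(),w.mean(0),[np.degrees(np.arctan2(*(w[a]-w[b])[::-1])).round(1) for a,b in((3,0),(2,1))])
cr=lambda u,v:((u-390+.5)/2.9+309.5,(v+.5)/2.9+224.5)
print("tri",tri([(W2,np.mean(c,0)),(T,np.mean([cr(*p) for p in[(457,95),(482,121),(441,170),(415,148)]],0))]))
ct=lambda u,v:((u+.5)/3.5+139.5,(v+.5)/3.5+149.5)
obs=[(T,ct(175,565),(-175,28,53)),(T,ct(268,575),(-175,-28,53)),(T,ct(152,278),(-4,65,85)),(T,ct(245,30),(155,24,122)),(T,ct(325,38),(155,-24,122)),(T,ct(220,185),(55,24,122)),(T,ct(303,197),(55,-24,122)),
(W1,(270,117),(-175,-28,53)),(W1,(344,110),(-175,28,53))]
f=lambda L:np.concatenate([proj(m,lane2w(L,p))-u for m,u,p in obs])
for wl in ([],[(W1,300,345,-28),(W1,356,280,28)]):
  g=lambda L:np.concatenate([f(L)]+[ [2*(np.array([-np.sin(L[2]),np.cos(L[2])])@(atz(m,(u,v),53)[:2]-L[:2])-y)/2.] for m,u,v,y in wl])
  r=least_squares(g,[513,309,-.12],x_scale=[1,1,.01]);print("lane",r.x,np.degrees(r.x[2]),r.fun[:18].reshape(-1,2).round(1).tolist(),r.fun[18:])
L=r.x
print("rail end w1",atz(W1,(270,117),53),atz(W1,(344,110),53),"z check tri",tri([(W1,(270,117)),(T,ct(268,575))]),tri([(W1,(344,110)),(T,ct(175,565))]))
print("pin",atz(W1,(469,228),94))
h=lane2w(L,(-4,65,0));d=atz(W1,(469,228),94)-h;print(np.hypot(d[0],d[1]),np.degrees(np.arctan2(d[1],d[0])-L[2])+90)
E
python3 fit.py
```

```text
short [[408.1, 59.6], [423.8, 80.6], [464.7, 51.1], [446.7, 28.3]] [435.80804836  54.89874458] [np.float64(-39.0), np.float64(-35.8)]
tri [435.43775396  54.92529556  58.93403634]
lane [ 5.13182519e+02  3.10612617e+02 -1.37526143e-01] -7.879667591351004 [[-1.3, -0.2], [-2.6, 0.9], [-0.7, 0.4], [1.0, -1.2], [0.3, -0.2], [-0.0, 0.0], [-1.4, -0.0], [-0.9, -0.0], [-0.7, 0.3]] []
lane [ 5.13338886e+02  3.11617354e+02 -1.32692194e-01] -7.602702683634792 [[-1.4, -0.1], [-2.7, 0.8], [-1.2, 0.5], [0.2, -1.3], [-0.5, -0.4], [-0.6, -0.0], [-2.0, -0.2], [-0.7, 0.2], [-0.4, 0.1]] [ 2.37048895 -0.13035967]
rail end w1 [336.15901251 307.56226697  53.        ] [343.56695935 362.87026063  53.        ] z check tri [336.99848907 304.92714708  31.85718128] [343.6506416  363.78574697  32.67846932]
pin [441.30957493 430.84411134  94.        ]
93.9282389568964 242.30883808219008
```

```bash
python3 - <<'E'
from h import *
import pickle
T=env.camera_model("top");W2=pickle.load(open("pics/w2.pkl","rb"))
for p in((295,235),(378,232)):print("front base z0",atz(T,p,0).round(),"z60",atz(T,p,60).round())
for p in((284,211),(386,213)):print("top front z180",atz(T,p,180).round(),"z130",atz(T,p,130).round())
for p in((305,345),(445,228),(385,300)):print("w2",p,[atz(W2,p,z).round().tolist() for z in(0,60,100,140)])
print("rows of box side in scene etc", atz(T,(285,264),60), atz(T,(371,262),60))
c=np.array([435.6,54.9]);tx=np.array([-.784,.62]);ty=np.array([.62,.784])
print([(c+a*38*tx+b*89*ty).round() .tolist() for a in(1,-1) for b in(1,-1)])
E
```

```text
front base z0 [521. 135.   0.] z60 [513. 133.  60.]
front base z0 [531. -56.   0.] z60 [522. -50.  60.]
top front z180 [545. 150. 180.] z130 [554. 154. 130.]
top front z180 [544. -55. 180.] z130 [552. -60. 130.]
w2 (305, 345) [[540.0, -53.0, -0.0], [514.0, -28.0, 60.0], [496.0, -12.0, 100.0], [478.0, 5.0, 140.0]]
w2 (445, 228) [[525.0, 129.0, 0.0], [501.0, 125.0, 60.0], [485.0, 123.0, 100.0], [469.0, 120.0, 140.0]]
w2 (385, 300) [[550.0, 41.0, 0.0], [522.0, 51.0, 60.0], [503.0, 58.0, 100.0], [485.0, 65.0, 140.0]]
rows of box side in scene etc [448.52054406 153.30820337  60.        ] [455.55002949 -34.84637365  60.        ]
[[461.0, 148.0], [351.0, 9.0], [521.0, 101.0], [410.0, -38.0]]
```

```bash
python3 - <<'E'
import cv2,numpy as np
a=cv2.imread("pics/scene0.png")[170:300,270:445];b=cv2.imread("pics/top0.png")[90:290,270:400]
a=cv2.resize(a,(470,349),interpolation=cv2.INTER_CUBIC);b=cv2.resize(b,(325,500),interpolation=cv2.INTER_CUBIC)
c=np.zeros((500,800,3),np.uint8);c[:349,:470]=a;c[:,475:]=b;cv2.imwrite("pics/cen.png",c)
E
```

```text
(no output)
```

View pics/cen.png

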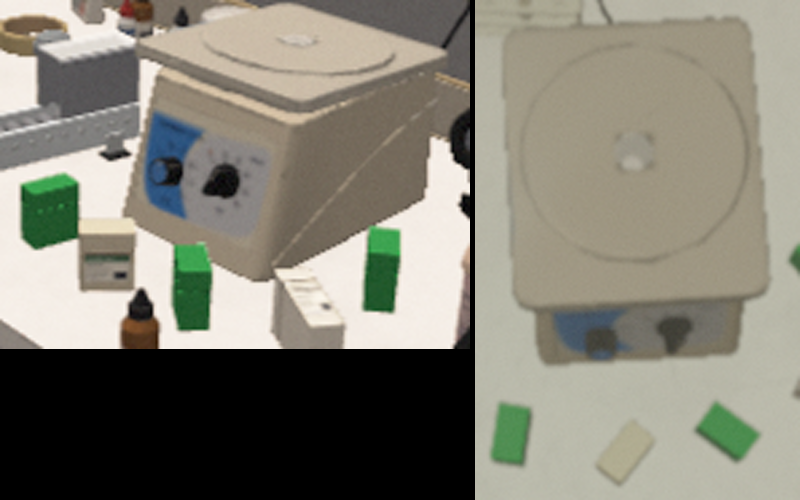

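The crop shows the centrifuge panel sloping back, with knobs near top-view pixels (320,226) and (349,222). I'll grasp 7 mm toward the robot to keep the gripper body clear of them.

```bash

python3 -m jog '{"jaw":[60,60,60,60,60,60,60,60,60],"slide":[[0.16,0.01,0],[0,0,0.9],[0,0,0.9],[0,0,0.9],[0,0,0.9],[0,0,0.9],[0,0,0.9],[0,0,0.9],[0,0,0]],"spin":[0,0,0,0,0,0,0,0,0]}' 
python3 -m jog '{"jaw":[24,20,20,20,20,20,20],"slide":[[0,0,0],[0,0,0],[0,0,0],[0,0,0],[0,0,0],[0,0,0],[0,0,0]],"spin":[0,0,0,0,0,0,0]}' 20
python3 -m jog '{"jaw":[20,20,20,20,20,20,20],"slide":[[0,0,-0.3],[0,0,-0.7],[0,0,-1],[0,0,-1],[0,0,-1],[0,0,-0.8],[0,0,0]],"spin":[0,0,0,0,0,0,0]}'
```

```text
time_s: 4.2
ee_pos: [427.4, 58.9, 22.5]
ee_rot: [-179.7, -0.3, 141.7]
force: [-1.0, -0.0, 0.2]
gripper_width: 60.2
gripper_force: 0.0
time_s: 4.9
ee_pos: [430.8, 58.2, 25.8]
ee_rot: [179.9, 0.1, 141.6]
force: [-0.3, 0.3, 6.6]
gripper_width: 28.2
gripper_force: 19.9
time_s: 5.6
ee_pos: [432.2, 58.2, 172.0]
ee_rot: [179.7, 0.3, 141.6]
force: [0.5, 0.3, -2.8]
gripper_width: 28.6
gripper_force: 19.9
```

```bash

python3 -m jog '{"jaw":[20,20,20,20,20],"slide":[[0,0,0],[0,0,0],[0,0,0],[0,0,0],[0,0,0]],"spin":[-0.97,-0.97,-0.96,-0.96,0]}' 
python3 -m jog '{"jaw":[20,20,20,20,20,20,20,20,20,20],"slide":[[0.09,0.93,0],[0.09,0.93,0],[0.09,0.93,0],[0.09,0.93,0],[0.09,0.93,0],[0.09,0.93,0],[0.09,0.93,0],[0.09,0.93,0],[0.09,0.93,0],[0,0,0]],"spin":[0,0,0,0,0,0,0,0,0,0]}'
python3 -m jog '{"jaw":[20,20,20,20,20,20,20],"slide":[[-0.89,0.1,0],[-0.89,0.1,0],[-0.89,0.1,0],[0,0,0.8],[0,0,0.8],[0,0,0],[0,0,0]],"spin":[0,0,0,0,0,0,0]}'
python3 snap.py w3; python3 snap.py s3 scene;python3 snap.py t3 top
python3 - <<'E'
import cv2,numpy as np
a=cv2.imread("pics/w3.png")[0:330,170:480];b=cv2.imread("pics/s3.png")[150:260,170:350]
a=cv2.resize(a,(500,532),interpolation=cv2.INTER_CUBIC);t=cv2.imread("pics/t3.png")[150:320,140:250]
b=cv2.resize(b,(295,180),interpolation=cv2.INTER_CUBIC);t=cv2.resize(t,(259,400),interpolation=cv2.INTER_CUBIC)
c=np.zeros((590,800,3),np.uint8);c[:532,:500]=a;c[:180,505:]=b;c[185:585,505:764]=t;cv2.imwrite("pics/c3.png",c)
E
```

```text
time_s: 6.1
ee_pos: [429.1, 57.9, 167.6]
ee_rot: [-180.0, -0.2, 172.5]
force: [-0.8, -0.1, -3.0]
gripper_width: 28.5
gripper_force: 19.9
time_s: 7.1
ee_pos: [438.7, 313.0, 167.7]
ee_rot: [180.0, -0.1, 172.5]
force: [0.2, -0.7, -2.6]
gripper_width: 28.3
gripper_force: 20.0
time_s: 7.8
ee_pos: [519.1, 308.1, 120.4]
ee_rot: [-179.9, -0.1, 172.4]
force: [0.4, -0.1, -1.4]
gripper_width: 28.0
gripper_force: 20.0
w3 7.85 [519.8 308.6 121.6] [180.    0.  172.4]
s3 7.9 [520.1 308.9 122.1] [1.799e+02 1.000e-01 1.725e+02]
t3 7.95 [520.1 309.  122.4] [1.799e+02 1.000e-01 1.725e+02]
```

View pics/c3.png

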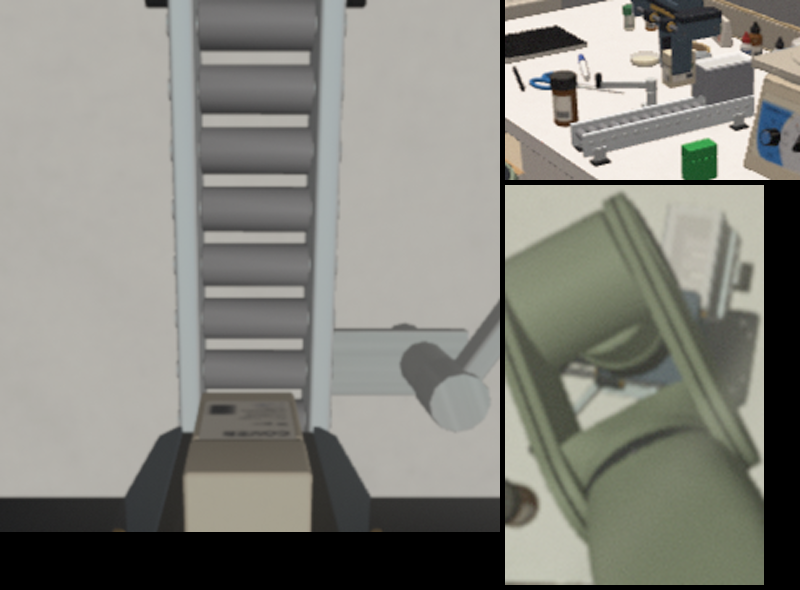

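c3 shows the box held upright over the channel. The rails' outer edges are at canvas u=181 and 331 (row 430), so their centre is u≈256, while the box centre is at u≈248. The hub top is at (460,402).

```bash
python3 - <<'E'
from h import *
import pickle
W=pickle.load(open("pics/w3.pkl","rb"));f=lambda u,v:((u+.5)/1.613+169.5,(v+.5)/1.613-.5)
for n,p,z in(("L0",(168,10),53),("R0",(345,10),53),("L1",(181,430),53),("R1",(331,430),53),("hub",(460,402),85),("boxback L",(187,472),155),("boxback R",(310,472),155),("boxbot L",(205,395),97),("boxbot R",(294,395),97)):
    print(n,atz(W,f(*p),z).round(1))
print(proj(W,[520,309,122]))
E
```

```text
L0 [385.9 300.   53. ]
R0 [393.2 354.8  53. ]
L1 [524.7 281.8  53. ]
R1 [532. 337.  53.]
hub [515.3 376.   85. ]
boxback L [497.5 297.2 155. ]
boxback R [501.  323.6 155. ]
boxbot L [498.7 297.4  97. ]
boxbot R [502.2 323.7  97. ]
[326.84850702 304.82179203]
```

```bash

python3 -m jog '{"jaw":[20,20,20,20,20,20,20],"slide":[[0,0.07,0],[0,0,0.6],[0,0,0.6],[0,0,0.3],[0,0,0.15],[0,0,0.05],[0,0,0]],"spin":[0,0,0,0,0,0,0]}' 
python3 -m jog '{"jaw":[20,20],"slide":[[0,0,0],[0,0,0]],"spin":[0,0]}'; python3 snap.py w4
```

```text
time_s: 8.65
ee_pos: [520.4, 311.1, 70.9]
ee_rot: [179.9, 0.1, 172.5]
force: [-0.3, 0.9, -1.6]
gripper_width: 28.3
gripper_force: 20.0
time_s: 8.85
ee_pos: [520.3, 311.1, 70.8]
ee_rot: [179.9, 0.1, 172.5]
force: [1.1, -1.0, 0.9]
gripper_width: 28.2
gripper_force: 20.0
w4 8.9 [520.3 311.1  70.8] [1.799e+02 1.000e-01 1.725e+02]
```

```bash

python3 -m jog '{"jaw":[45,45,45,45,45,45,45,45,45,45],"slide":[[0,0,0],[0,0,0],[0,0,0],[0,0,0],[0,0,-0.4],[0,0,-0.8],[0,0,-0.9],[0,0,-0.9],[0,0,-0.4],[0,0,0]],"spin":[0,0,0,0,0,0,0,0,0,0]}' 
python3 -m jog '{"jaw":[60,60,60,60,60],"slide":[[0.83,-0.11,0],[0.83,-0.11,0],[0.83,-0.11,0],[0.83,-0.11,0],[0,0,0]],"spin":[0,0,0,0,0]}'; python3 snap.py w5
python3 -m jog '{"jaw":[60,60,60,60,60,60,60],"slide":[[-0.08,-0.98,0],[-0.08,-0.98,0],[-0.08,-0.98,0],[-0.08,-0.98,0],[-0.08,-0.98,0],[-0.08,-0.98,0],[-0.08,-0.98,0]],"spin":[0,0,0,0,0,0,0]}'
python3 -m jog '{"jaw":[60,60,60,60,60,60,60],"slide":[[-0.08,-0.98,0],[-0.08,-0.98,0],[-0.08,-0.98,0],[-0.08,-0.98,0],[-0.08,-0.98,0],[-0.08,-0.98,0],[-0.08,-0.98,0]],"spin":[0,0,0,0,0,0,0]}'
python3 -m jog '{"jaw":[60,60,60,60,60,60,60,60],"slide":[[0,0,0],[0,0,0],[0,0,0],[0,0,0],[0,0,0],[0,0,0],[0,0,0],[0,0,0]],"spin":[0.98,0.98,0.98,0.98,0.98,0.98,0.98,0.98]}'
python3 -m jog '{"jaw":[60,60,60,60,60,60,60],"slide":[[0,0,0],[0,0,0],[0,0,0],[0,0,0],[0,0,0],[0,0,0],[0,0,0]],"spin":[0.98,0.98,0.98,0.98,0.98,0.98,0]}'
python3 -m jog '{"jaw":[60,60,60,60,60,60],"slide":[[0,0.81,0],[0,0.81,0],[0,0.81,0],[0,0.81,0],[0,0,0],[0,0,0]],"spin":[0,0,0,0,0,0]}'
python3 snap.py w6
python3 - <<'E'
import cv2,numpy as np
a=cv2.imread("pics/w5.png");b=cv2.imread("pics/w6.png")
c=np.zeros((600,800,3),np.uint8);c[:300,:400]=cv2.resize(a,(400,300));c[:480,400:]=cv2.resize(b[0:336,180:460],(400,480),interpolation=cv2.INTER_CUBIC);cv2.imwrite("pics/c6.png",c)
E
```

```text
time_s: 9.9
ee_pos: [520.7, 311.4, 174.3]
ee_rot: [179.8, 0.2, 172.5]
force: [-0.0, -0.9, 0.7]
gripper_width: 44.9
gripper_force: 0.0
time_s: 10.4
ee_pos: [415.7, 309.7, 170.5]
ee_rot: [-179.8, -0.2, 172.6]
force: [-0.7, -0.2, -0.1]
gripper_width: 60.0
gripper_force: 0.0
w5 10.45 [417.8 310.2 171. ] [-1.799e+02 -1.000e-01  1.726e+02]
time_s: 11.15
ee_pos: [409.9, 102.9, 171.5]
ee_rot: [-180.0, 0.0, 172.5]
force: [0.0, -0.4, 0.0]
gripper_width: 59.9
gripper_force: 0.0
time_s: 11.85
ee_pos: [399.5, -103.8, 171.5]
ee_rot: [-180.0, -0.0, 172.5]
force: [1.0, -1.0, 0.4]
gripper_width: 59.8
gripper_force: 0.0
time_s: 12.65
ee_pos: [399.6, -102.6, 171.4]
ee_rot: [-180.0, -0.0, 109.4]
force: [-0.3, 0.0, -0.8]
gripper_width: 60.0
gripper_force: 0.0
time_s: 13.35
ee_pos: [399.5, -102.5, 171.4]
ee_rot: [-180.0, 0.0, 62.7]
force: [-0.0, 0.6, 0.7]
gripper_width: 59.7
gripper_force: 0.0
time_s: 13.95
ee_pos: [485.0, -146.5, 171.1]
ee_rot: [-179.9, 0.0, 62.8]
force: [0.0, -0.5, -0.4]
gripper_width: 60.2
gripper_force: 0.0
w6 14.0 [ 484.5 -146.2  171.3] [-179.9    0.    62.8]
```

View pics/c6.png

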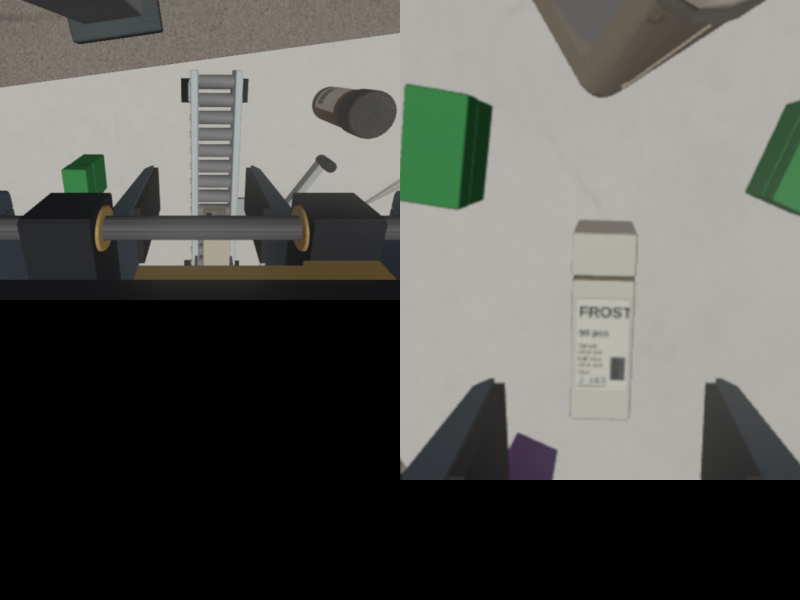

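c6 shows the short box standing between the rails (about (215,240) in the left panel). On the right is the long box top, with corners (574,233), (636,233), (631,418) and (571,415).

```bash
python3 - <<'E'
from h import *
import pickle
W=pickle.load(open("pics/w6.pkl","rb"));T=env.camera_model("top");k=400/280;f=lambda u,v:((u-400+.5)/k+179.5,(v+.5)/k-.5)
cr=lambda u,v:((u-390+.5)/2.9+309.5,(v+.5)/2.9+224.5)
c=[f(*p) for p in((574,233),(636,233),(631,418),(571,415))]
w=np.array([atz(W,p,60)[:2] for p in c]);print(w.round(1).tolist(),w.mean(0))
for a,b in((0,3),(1,2)):d=w[a]-w[b];print(np.hypot(*d),np.degrees(np.arctan2(d[1],d[0])))
print("tri",tri([(W,np.mean(c,0)),(T,np.mean([cr(*p) for p in((668,25),(777,83),(759,115),(650,58))],0))]))
s=env.state();th=np.radians(s["ee_rot"][2]);d=w.mean(0)-s["ee_pos"][:2];print("tool delta",d@[np.cos(th),np.sin(th)],d@[np.sin(th),-np.cos(th)])
E
```

```text
[[494.3, -98.5], [519.7, -111.5], [476.4, -193.6], [450.2, -178.3]] [ 485.14297767 -145.46503475]
91.18382213327375 61.083297261977265
92.78570979849704 62.1558604200086
tri [ 486.01261627 -144.70830772   57.90969073]
tool delta 0.9339227963094551 0.2024443795240291
```

```bash

python3 -m jog '{"jaw":[60,60,60,60,60,60,60],"slide":[[0.03,0,0],[0,0,0.97],[0,0,0.97],[0,0,0.97],[0,0,0.97],[0,0,0.97],[0,0,0]],"spin":[0.12,0,0,0,0,0,0]}' 
python3 -m jog '{"jaw":[24,20,20,20,20,20,20],"slide":[[0,0,0],[0,0,0],[0,0,0],[0,0,0],[0,0,0],[0,0,0],[0,0,0]],"spin":[0,0,0,0,0,0,0]}' 25
python3 -m jog '{"jaw":[20,20,20,20,20,20,20],"slide":[[0,0,-0.3],[0,0,-0.7],[0,0,-1],[0,0,-1],[0,0,-1],[0,0,-0.8],[0,0,0]],"spin":[0,0,0,0,0,0,0]}'
python3 -m jog '{"jaw":[20,20,20,20,20],"slide":[[0,-0.81,0],[0,-0.81,0],[0,-0.81,0],[0,-0.81,0],[0,0,0]],"spin":[0,0,0,0,0]}'
```

```text
time_s: 14.7
ee_pos: [482.4, -144.2, 23.7]
ee_rot: [-179.5, 0.1, 61.8]
force: [-0.1, -0.8, 0.3]
gripper_width: 59.8
gripper_force: 0.0
time_s: 15.4
ee_pos: [485.5, -145.3, 27.5]
ee_rot: [-180.0, -0.0, 61.8]
force: [-3.1, 1.0, 7.4]
gripper_width: 30.2
gripper_force: 25.0
time_s: 16.1
ee_pos: [488.1, -146.2, 174.0]
ee_rot: [179.5, -0.1, 61.8]
force: [0.4, -0.5, -3.2]
gripper_width: 30.1
gripper_force: 25.0
time_s: 16.6
ee_pos: [395.9, -98.0, 168.7]
ee_rot: [-179.7, 0.1, 61.8]
force: [0.6, -0.2, -3.3]
gripper_width: 30.3
gripper_force: 25.0
```

```bash

python3 -m jog '{"jaw":[20,20,20,20,20,20,20],"slide":[[0,0,0],[0,0,0],[0,0,0],[0,0,0],[0,0,0],[0,0,0],[0,0,0]],"spin":[-0.99,-0.99,-0.99,-0.99,-0.99,-0.99,-0.99]}' 
python3 -m jog '{"jaw":[20,20,20,20,20,20,20,20],"slide":[[0,0,0],[0,0,0],[0,0,0],[0,0,0],[0,0,0],[0,0,0],[0,0,0],[0,0,0]],"spin":[-0.99,-0.99,-0.99,-0.99,-0.99,-0.99,-0.99,0]}' 
python3 -m jog '{"jaw":[20,20,20,20,20,20,20,20],"slide":[[0.06,0.94,0],[0.06,0.94,0],[0.06,0.94,0],[0.06,0.94,0],[0.06,0.94,0],[0.06,0.94,0],[0.06,0.94,0],[0.06,0.94,0]],"spin":[0,0,0,0,0,0,0,0]}' 
python3 -m jog '{"jaw":[20,20,20,20,20,20,20,20,20],"slide":[[0.06,0.94,0],[0.06,0.94,0],[0.06,0.94,0],[0.06,0.94,0],[0.06,0.94,0],[0.06,0.94,0],[0.06,0.94,0],[0,0,0],[0,0,0]],"spin":[0,0,0,0,0,0,0,0,0]}'
python3 -m jog '{"jaw":[20,20,20,20],"slide":[[0,0,0.8],[0,0,0.8],[0,0,0],[0,0,0]],"spin":[0,0,0,0]}'
python3 snap.py w7; python3 snap.py s7 scene
python3 - <<'E'
import cv2,numpy as np
a=cv2.imread("pics/w7.png")[0:330,170:480];b=cv2.imread("pics/s7.png")[160:260,180:345]
c=np.zeros((532,800,3),np.uint8);c[:,:500]=cv2.resize(a,(500,532),interpolation=cv2.INTER_CUBIC);c[:180,503:800]=cv2.resize(b,(297,180),interpolation=cv2.INTER_CUBIC);cv2.imwrite("pics/c7.png",c)
E
```

```text
time_s: 17.3
ee_pos: [400.1, -99.7, 169.3]
ee_rot: [-179.9, -0.1, 117.6]
force: [0.4, 0.1, -3.1]
gripper_width: 30.1
gripper_force: 25.0
time_s: 18.1
ee_pos: [400.0, -99.7, 169.4]
ee_rot: [180.0, -0.1, 172.7]
force: [-0.7, -0.8, -4.2]
gripper_width: 30.4
gripper_force: 25.0
time_s: 18.9
ee_pos: [414.6, 127.1, 169.8]
ee_rot: [-180.0, -0.0, 172.5]
force: [-0.1, 0.2, -2.7]
gripper_width: 30.2
gripper_force: 25.0
time_s: 19.8
ee_pos: [427.0, 323.4, 169.4]
ee_rot: [-179.9, -0.1, 172.6]
force: [-0.0, -0.1, -3.3]
gripper_width: 30.0
gripper_force: 25.0
time_s: 20.2
ee_pos: [427.3, 322.6, 122.5]
ee_rot: [-180.0, -0.0, 172.6]
force: [0.2, 0.3, -2.0]
gripper_width: 30.3
gripper_force: 25.0
w7 20.25 [427.9 323.2 123.3] [1.800e+02 1.000e-01 1.726e+02]
s7 20.3 [428.2 323.5 123.7] [1.799e+02 1.000e-01 1.726e+02]
```

View pics/c7.png

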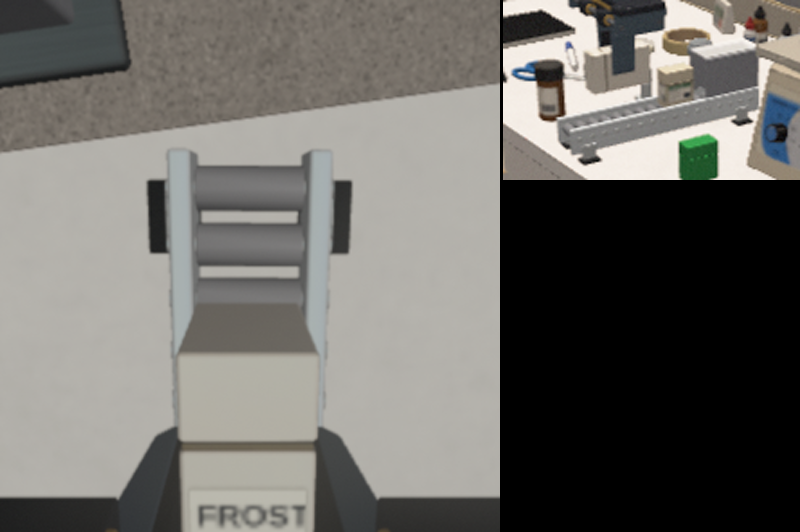

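c7 shows the long box held upright, centred over the channel (rail centre u≈250, box centre u≈248). The scene inset shows the short box standing on the rollers ahead of it.

```bash

python3 -m jog '{"jaw":[20,20,20,20,20,20,20,20],"slide":[[0,0.03,0.6],[0,0,0.6],[0,0,0.3],[0,0,0.15],[0,0,0.04],[0,0,0],[0,0,0],[0,0,0]],"spin":[0,0,0,0,0,0,0,0]}'
```

```text
time_s: 21.1
ee_pos: [427.9, 324.8, 72.5]
ee_rot: [179.9, 0.1, 172.7]
force: [0.7, -0.1, -0.1]
gripper_width: 30.2
gripper_force: 25.0
```

```bash

python3 -m jog '{"jaw":[50,50,50,50,50,50,50,50],"slide":[[0,0,0],[0,0,0],[0,0,0],[0,0,0],[0,0,-0.4],[0,0,-0.8],[0,0,-0.8],[0,0,0]],"spin":[0,0,0,0,0,0,0,0]}'
python3 -m jog '{"jaw":[0,0,0,0,0,0,0,0,0],"slide":[[0.9,0,0],[0.9,0,0],[0.9,0,0],[0,0,0],[0,0,0],[0,0,0.9],[0,0,0.9],[0,0,0.45],[0,0,0]],"spin":[0,0,0,0,0,0,0,0,0]}'
python3 -m jog '{"jaw":[0,0],"slide":[[0,0,0],[0,0,0]],"spin":[0,0]}'; python3 snap.py s8 scene
```

```text
time_s: 21.9
ee_pos: [429.5, 325.9, 135.8]
ee_rot: [179.7, 0.3, 172.7]
force: [-0.4, 1.6, 0.1]
gripper_width: 50.2
gripper_force: 0.0
time_s: 22.8
ee_pos: [347.0, 333.6, 62.4]
ee_rot: [-179.8, -0.1, 172.6]
force: [-0.7, -0.4, 0.3]
gripper_width: 0.3
gripper_force: 0.0
time_s: 23.0
ee_pos: [348.2, 335.2, 65.1]
ee_rot: [179.9, 0.1, 172.6]
force: [0.6, 0.1, 0.9]
gripper_width: 0.5
gripper_force: 0.0
s8 23.05 [348.  335.2  65.2] [1.799e+02 1.000e-01 1.727e+02]
```

```bash

python3 - <<'E'
import cv2
a=cv2.imread("pics/s8.png")[140:260,190:350];cv2.imwrite("pics/c8.png",cv2.resize(a,(800,600),interpolation=cv2.INTER_CUBIC))
E
```

```text
(no output)
```

View pics/c8.png

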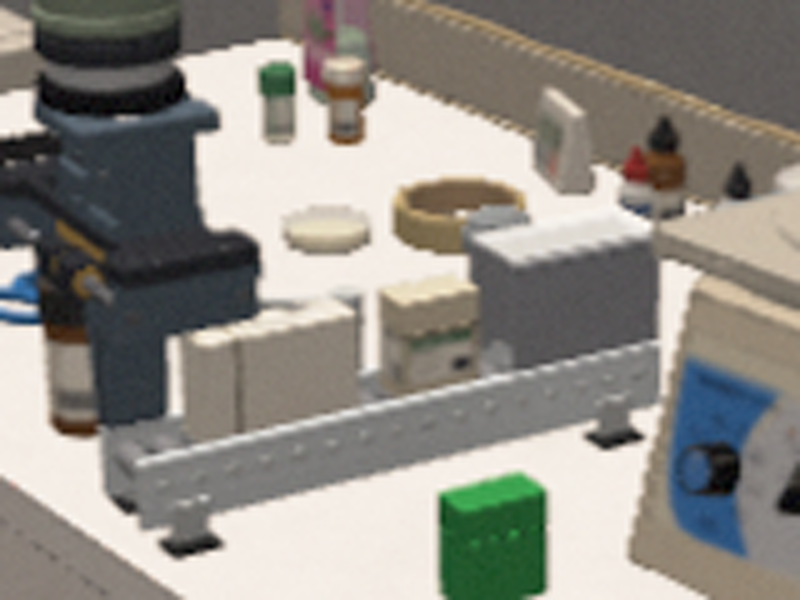

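c8 shows both boxes upright between the rails ahead of the hood, with the closed fingers behind the long box. Now I push.

```bash

python3 -m jog '{"jaw":[0,0,0,0,0,0,0,0,0,0],"slide":[[0,-0.05,0],[-0.2,0,0],[-0.2,0,0],[-0.25,0,0],[-0.3,0,0],[-0.3,0,0],[-0.3,0,0],[-0.3,0,0],[-0.3,0,0],[-0.3,0,0]],"spin":[0,0,0,0,0,0,0,0,0,0]}'
python3 -m jog '{"jaw":[0,0,0,0,0,0,0,0,0,0],"slide":[[-0.3,0,0],[-0.3,0,0],[-0.3,0,0],[-0.25,0,0],[-0.25,0,0],[-0.2,0,0],[-0.2,0,0],[-0.15,0,0],[-0.1,0,0],[-0.1,0,0]],"spin":[0,0,0,0,0,0,0,0,0,0]}'
```

```text
time_s: 24.05
ee_pos: [420.5, 323.5, 64.2]
ee_rot: [-180.0, -0.0, 172.7]
force: [-1.1, 0.7, -0.4]
gripper_width: 0.6
gripper_force: 0.4
time_s: 25.05
ee_pos: [483.9, 315.6, 64.3]
ee_rot: [180.0, -0.0, 172.7]
force: [-0.9, 0.5, 0.8]
gripper_width: 0.8
gripper_force: 0.3
```

```bash

python3 -m jog '{"jaw":[0,0,0,0],"slide":[[-0.1,0,0],[-0.1,0,0],[0,0,0],[0,0,0]],"spin":[0,0,0,0]}'
python3 -m jog '{"jaw":[0,0,0,0],"slide":[[-0.08,0,0],[-0.08,0,0],[0,0,0],[0,0,0]],"spin":[0,0,0,0]}'
```

```text
time_s: 25.45
ee_pos: [489.8, 314.8, 64.3]
ee_rot: [180.0, 0.0, 172.7]
force: [-0.2, -0.2, -0.5]
gripper_width: 0.5
gripper_force: 0.0
time_s: 25.85
ee_pos: [494.7, 314.2, 64.3]
ee_rot: [180.0, 0.0, 172.7]
force: [-0.4, 0.2, 0.8]
gripper_width: 0.1
gripper_force: 0.0
```

```bash

for i in 1; do python3 -m jog '{"jaw":[0,0,0,0],"slide":[[-0.05,0,0],[-0.05,0,0],[0,0,0],[0,0,0]],"spin":[0,0,0,0]}' | egrep 'ee_pos|^force'; done
python3 -m jog '{"jaw":[0,0,0,0],"slide":[[-0.05,0,0],[-0.05,0,0],[0,0,0],[0,0,0]],"spin":[0,0,0,0]}' | egrep 'ee_pos|^force'
```

```text
ee_pos: [496.4, 313.9, 64.2]
force: [-6.0, 0.9, 1.5]
ee_pos: [496.3, 313.9, 64.3]
force: [-13.2, 3.8, 6.9]
```

The stall at 13 N while the finger face is at about lane x=0 means the chain is home. Next I retract and go to the bar's outer side (bar at about 120°).

```bash

python3 -m jog '{"jaw":[0,0,0,0,0,0,0,0,0,0],"slide":[[0.5,0,0],[0.6,0,0],[0,0,-0.8],[0,0,-1],[0,0,-0.6],[-0.06,1,0],[-0.06,1,0],[-0.06,1,0],[-0.06,1,0],[0,0.1,0]],"spin":[0,0,0,0,0,0,0,0,0,0]}'
python3 -m jog '{"jaw":[0,0],"slide":[[0,0,0],[0,0,0]],"spin":[0,0]}'
cat > lane.py <<'E'
from h import *
s=env.state();o=np.array([511.7,311.5]);y=np.radians(-7.45);R=np.array([[np.cos(y),np.sin(y)],[-np.sin(y),np.cos(y)]])
p=R@(s["ee_pos"][:2]-o);print("lane",p.round(1),"z",s["ee_pos"][2].round(1),s["force"].round(1))
E
python3 lane.py
python3 - <<'E'
import numpy as np
q=None
for a in(120,105,90,75,60,45,30,15,5,0):
    t=np.radians(a);r=60;n=np.array([-np.cos(t),np.sin(t)]);e=4+16*abs(n[0])+13.5*abs(n[1])
    c=np.array([-4-r*np.sin(t),65-r*np.cos(t)])+n*e
    print(a,c.round(1),None if q is None else ((c-q)*[-1,1]/30).round(2));q=c
E
```

```text
time_s: 27.65
ee_pos: [491.4, 441.9, 135.9]
ee_rot: [179.9, 0.1, 172.8]
force: [0.3, -0.5, 0.4]
gripper_width: 0.8
gripper_force: 0.0
time_s: 27.85
ee_pos: [490.3, 437.7, 136.1]
ee_rot: [-179.9, 0.0, 172.7]
force: [-0.6, -0.4, 0.2]
gripper_width: 0.3
gripper_force: 0.0
lane [-37.5 122.4] z 136.1 [-0.6 -0.4  0.2]
120 [-44.1 115.5] None
105 [-56.5 101. ] [ 0.41 -0.48]
90 [-64.   82.5] [ 0.25 -0.62]
75 [-67.4  69.9] [ 0.11 -0.42]
60 [-67.8  55.5] [ 0.01 -0.48]
45 [-64.   40.2] [-0.13 -0.51]
30 [-55.3  25.3] [-0.29 -0.49]
15 [-41.7  13. ] [-0.45 -0.41]
5 [-30.3   7.1] [-0.38 -0.2 ]
0 [-24.   5.] [-0.21 -0.07]
```

```bash

python3 -m jog '{"jaw":[0,0,0,0,0,0],"slide":[[0,0,0.6],[0,0,0.6],[0,0,0.6],[0,0,0.53],[0,0,0],[0,0,0]],"spin":[0,0,0,0,0,0]}'|egrep '^force|ee_pos'
python3 -m jog '{"jaw":[0,0,0,0,0,0],"slide":[[0.22,-0.23,0],[0.2,-0.24,0],[0.21,-0.24,0],[0.13,-0.31,0],[0.12,-0.31,0],[0,0,0]],"spin":[0,0,0,0,0,0]}'|egrep '^force|ee_pos'
python3 lane.py
```

```text
ee_pos: [490.7, 437.9, 66.8]
force: [-0.5, 1.0, 0.3]
ee_pos: [458.2, 401.0, 66.5]
force: [0.5, 0.1, 0.1]
lane [-64.6  81.8] z 66.5 [0.5 0.1 0.1]
```

```bash
cat > pin.py <<'E'
import sys,pickle
from h import *
def prof(im,m,L,cam):
    g=cv2.GaussianBlur(cv2.cvtColor(im,cv2.COLOR_RGB2GRAY),(0,0),1.5 if cam!="wrist" else 3);o=[]
    for a in range(-10,165,5):
        t=np.radians(a);u,v=proj(m,lane2w(L,(-4-92*np.sin(t),65-92*np.cos(t),90)))
        o.append((a,int(g[int(round(v)),int(round(u))]) if 0<=u<640 and 0<=v<480 else -1))
    return o
L=(511.7,311.5,np.radians(-7.45))
if len(sys.argv)>1:
    for n in sys.argv[1:]:
        print(n,prof(cv2.imread(f"pics/{n}.png")[:,:,::-1].copy(),pickle.load(open(f"pics/{n}.pkl","rb")),L,"wrist" if n[0]=="w" else "scene"))
E
python3 snap.py w9; python3 snap.py s9 scene; python3 pin.py w1 w9 s8 s9
```

```text
w9 29.1 [458.8 401.7  66.5] [-180.    -0.   172.6]
s9 29.15 [459.2 402.3  66.6] [180.    0.  172.7]
w1 [(-10, 87), (-5, 74), (0, 153), (5, 178), (10, 177), (15, 173), (20, 172), (25, 164), (30, 128), (35, 126), (40, 120), (45, 128), (50, 125), (55, 120), (60, 138), (65, 176), (70, 182), (75, 182), (80, 182), (85, 182), (90, 182), (95, 181), (100, 182), (105, 182), (110, 182), (115, 88), (120, 71), (125, 98), (130, 182), (135, 182), (140, 181), (145, 181), (150, 181), (155, 181), (160, 181)]
w9 [(-10, -1), (-5, 32), (0, 34), (5, 83), (10, 162), (15, 193), (20, 193), (25, 94), (30, 90), (35, 115), (40, 188), (45, 165), (50, 122), (55, 115), (60, 132), (65, 113), (70, 173), (75, 129), (80, 195), (85, 195), (90, 57), (95, 159), (100, 194), (105, 194), (110, 193), (115, 194), (120, 195), (125, 194), (130, 187), (135, 192), (140, 193), (145, 101), (150, 102), (155, 104), (160, 192)]
s8 [(-10, 103), (-5, 98), (0, 104), (5, 102), (10, 114), (15, 166), (20, 198), (25, 137), (30, 131), (35, 131), (40, 132), (45, 133), (50, 137), (55, 163), (60, 172), (65, 187), (70, 161), (75, 146), (80, 95), (85, 67), (90, 56), (95, 55), (100, 55), (105, 55), (110, 54), (115, 51), (120, 46), (125, 41), (130, 36), (135, 35), (140, 37), (145, 41), (150, 45), (155, 45), (160, 52)]
s9 [(-10, 123), (-5, 130), (0, 129), (5, 133), (10, 187), (15, 236), (20, 203), (25, 129), (30, 152), (35, 226), (40, 233), (45, 228), (50, 220), (55, 177), (60, 166), (65, 134), (70, 128), (75, 119), (80, 75), (85, 50), (90, 76), (95, 140), (100, 200), (105, 219), (110, 235), (115, 237), (120, 237), (125, 231), (130, 230), (135, 211), (140, 172), (145, 123), (150, 62), (155, 55), (160, 56)]
```

The pin went from about 119° to 90°, so the bar follows the fingers. I keep sweeping.

```bash

python3 -m jog '{"jaw":[0,0,0,0,0,0,0,0],"slide":[[0.05,-0.21,0],[0.06,-0.21,0],[0,-0.24,0],[0,-0.24,0],[-0.06,-0.25,0],[-0.07,-0.26,0],[-0.15,-0.25,0],[-0.14,-0.24,0]],"spin":[0,0,0,0,0,0,0,0]}'|egrep '^force|ee_pos'
python3 -m jog '{"jaw":[0,0,0,0,0,0],"slide":[[-0.22,-0.2,0],[-0.23,-0.21,0],[-0.19,-0.1,0],[-0.19,-0.1,0],[0,0,0],[0,0,0]],"spin":[0,0,0,0,0,0]}'|egrep '^force|ee_pos'
python3 lane.py; python3 snap.py w10; python3 snap.py s10 scene; python3 pin.py w10 s10
```

```text
ee_pos: [461.5, 344.0, 66.4]
force: [0.1, 1.1, 0.3]
ee_pos: [483.7, 323.4, 66.3]
force: [-0.4, -0.7, -0.8]
lane [-29.3   8.2] z 66.3 [-0.4 -0.7 -0.8]
w10 30.6 [483.5 323.5  66.3] [-180.    -0.   172.7]
s10 30.65 [483.4 323.6  66.3] [180.   -0.  172.7]
w10 [(-10, 42), (-5, 42), (0, 43), (5, 44), (10, 39), (15, 37), (20, 44), (25, 165), (30, 138), (35, 104), (40, 104), (45, 125), (50, 115), (55, 96), (60, 157), (65, 171), (70, 173), (75, 171), (80, 171), (85, 171), (90, 172), (95, 172), (100, 171), (105, 172), (110, 172), (115, 172), (120, 172), (125, 171), (130, -1), (135, -1), (140, -1), (145, -1), (150, -1), (155, -1), (160, -1)]
s10 [(-10, 122), (-5, 116), (0, 75), (5, 88), (10, 149), (15, 77), (20, 55), (25, 54), (30, 55), (35, 119), (40, 227), (45, 238), (50, 238), (55, 232), (60, 222), (65, 212), (70, 214), (75, 211), (80, 215), (85, 223), (90, 228), (95, 234), (100, 237), (105, 238), (110, 238), (115, 238), (120, 238), (125, 239), (130, 239), (135, 239), (140, 239), (145, 239), (150, 239), (155, 239), (160, 239)]
```

```bash

python3 -m jog '{"jaw":[0,0,0,0],"slide":[[-0.1,-0.03,0],[-0.1,-0.03,0],[0,0,0],[0,0,0]],"spin":[0,0,0,0]}'|egrep '^force|ee_pos'
python3 -m jog '{"jaw":[0,0,0,0],"slide":[[-0.06,0,0],[-0.05,0,0],[0,0,0],[0,0,0]],"spin":[0,0,0,0]}'|egrep '^force|ee_pos'
python3 lane.py
```

```text
ee_pos: [487.0, 322.0, 66.4]
force: [-6.9, 4.3, 3.2]
ee_pos: [487.1, 322.0, 66.4]
force: [-13.3, 7.0, 6.7]
lane [-25.7   7.2] z 66.4 [-13.3   7.    6.7]
```

```bash

python3 -m jog '{"jaw":[0,0,0,0,0,0,0,0,0],"slide":[[0.4,0,0],[0.9,0,0],[0.9,0,0],[0.9,0,0],[0,0,-0.9],[0,0,-0.9],[0,0,-0.9],[0,0,0],[0,0,0]],"spin":[0,0,0,0,0,0,0,0,0]}'|egrep 'time|^force|ee_pos'
python3 snap.py w11; python3 snap.py s11 scene; python3 - <<'E'
from h import *
import pickle
L=(510.3,311.5,np.radians(-7.45))
for n,b in(("s11",1.2),("w11",2.5)):
    g=cv2.GaussianBlur(cv2.imread(f"pics/{n}.png",0),(0,0),b);m=pickle.load(open(f"pics/{n}.pkl","rb"));o=[]
    for a in range(-12,22,2):
        t=np.radians(a);u,v=proj(m,lane2w(L,(-4-92*np.sin(t),65-92*np.cos(t),90)));o.append((a,int(g[int(round(v)),int(round(u))]) if 0<=u<640 and 0<=v<480 else -1))
    print(n,o)
# scene: bystanders unchanged vs start
a=cv2.imread("pics/scene0.png",0).astype(int);b=cv2.imread("pics/s11.png",0).astype(int);m=env.camera_model("scene")
for k,p in dict(jar=(398.5,470,50),white=(640,386,85),dropper=(360,-74,40),green=(448,153,40),shortTop=None,longTop=None).items() if 0 else dict(jar=(398.5,470,50),white=(640,386,95),dropper=(360,-74,40),green=(448,153,40)).items():
    u,v=proj(m,p).astype(int);print(k,np.abs(a-b)[v-5:v+6,u-5:u+6].mean().round(1))
E
```

```text
time_s: 32.35
ee_pos: [400.4, 332.3, 147.6]
force: [-0.5, 0.4, 0.8]
w11 32.4 [399.9 331.9 146.7] [-179.9   -0.   172.7]
s11 32.45 [399.7 331.7 146.2] [-1.799e+02 -1.000e-01  1.727e+02]
s11 [(-12, 116), (-10, 120), (-8, 117), (-6, 103), (-4, 79), (-2, 61), (0, 43), (2, 67), (4, 107), (6, 144), (8, 164), (10, 154), (12, 144), (14, 151), (16, 165), (18, 178), (20, 177)]
w11 [(-12, 69), (-10, 69), (-8, 69), (-6, 65), (-4, 51), (-2, 43), (0, 42), (2, 42), (4, 42), (6, 42), (8, 43), (10, 43), (12, 43), (14, 43), (16, 43), (18, 43), (20, 43)]
jar 2.4
white 1.3
dropper 2.2
green 2.0
```

```bash
python3 - <<'E'
from h import *
import pickle
L=(510.3,311.5,np.radians(-7.45));im=cv2.imread("pics/s11.png");im8=cv2.imread("pics/s8.png");m=pickle.load(open("pics/s11.pkl","rb"))
for z in(65,90,100,108,112):
    print(z,[(x,im[tuple(proj(m,lane2w(L,(x,-15,z))).round().astype(int)[::-1])].tolist()) for x in range(-12,56,6)])
E
```

```text
65 [(-12, [118, 125, 130]), (-6, [115, 126, 135]), (0, [31, 29, 32]), (6, [20, 13, 17]), (12, [94, 102, 109]), (18, [117, 126, 138]), (24, [96, 106, 114]), (30, [115, 127, 135]), (36, [119, 129, 139]), (42, [117, 130, 138]), (48, [118, 131, 141]), (54, [119, 129, 142])]
90 [(-12, [185, 192, 196]), (-6, [120, 131, 139]), (0, [80, 85, 92]), (6, [118, 130, 138]), (12, [113, 127, 135]), (18, [116, 126, 135]), (24, [96, 107, 117]), (30, [114, 125, 134]), (36, [118, 129, 139]), (42, [117, 127, 138]), (48, [119, 131, 139]), (54, [116, 127, 136])]
100 [(-12, [179, 192, 204]), (-6, [118, 130, 137]), (0, [116, 127, 138]), (6, [117, 126, 139]), (12, [118, 130, 138]), (18, [118, 127, 137]), (24, [97, 108, 117]), (30, [116, 128, 137]), (36, [117, 128, 137]), (42, [114, 125, 137]), (48, [115, 126, 136]), (54, [117, 127, 136])]
108 [(-12, [180, 190, 204]), (-6, [118, 130, 140]), (0, [153, 173, 186]), (6, [220, 234, 242]), (12, [223, 236, 244]), (18, [194, 215, 227]), (24, [216, 230, 239]), (30, [221, 235, 241]), (36, [213, 228, 235]), (42, [210, 226, 234]), (48, [209, 225, 235]), (54, [206, 221, 231])]
112 [(-12, [178, 189, 201]), (-6, [137, 155, 166]), (0, [217, 231, 241]), (6, [222, 235, 243]), (12, [215, 230, 239]), (18, [207, 224, 233]), (24, [208, 224, 234]), (30, [212, 227, 235]), (36, [203, 219, 227]), (42, [208, 223, 231]), (48, [217, 229, 237]), (54, [208, 225, 232])]
```

```bash
python3 - <<'E'
from h import *
import pickle
L=(510.3,311.5,np.radians(-7.45));m=pickle.load(open("pics/s11.pkl","rb"))
def pr(n,xs,z=97):
    g=cv2.imread(f"pics/{n}.png",0).astype(np.float32);uv=np.array([proj(m,lane2w(L,(x,-15,z))) for x in xs],np.float32)
    return list(zip(xs,cv2.remap(g,uv[:,:1].copy(),uv[:,1:].copy(),1)[:,0].astype(int).tolist()))
print("s8 back",pr("s8",range(-148,-116,2)));print("s8 front",pr("s8",range(-50,-10,2)))
print("s11 back",pr("s11",range(-20,14,2)))
E
```

```text
s8 back [(-148, 179), (-146, 216), (-144, 217), (-142, 177), (-140, 148), (-138, 130), (-136, 130), (-134, 130), (-132, 129), (-130, 127), (-128, 127), (-126, 128), (-124, 130), (-122, 131), (-120, 131), (-118, 129)]
s8 front [(-50, 129), (-48, 130), (-46, 130), (-44, 130), (-42, 130), (-40, 128), (-38, 116), (-36, 139), (-34, 172), (-32, 209), (-30, 229), (-28, 236), (-26, 219), (-24, 188), (-22, 145), (-20, 128), (-18, 118), (-16, 118), (-14, 117), (-12, 117)]
s11 back [(-20, 228), (-18, 234), (-16, 237), (-14, 214), (-12, 183), (-10, 142), (-8, 129), (-6, 128), (-4, 129), (-2, 129), (0, 129), (2, 129), (4, 127), (6, 126), (8, 128), (10, 129), (12, 130)]
```

```bash
python3 -c "
from workcell import env
print(env.job_done())"
```

```text
the job is handed in; nothing more can be done
None
```

I set both boxes on the lane and pushed them into the bay until they stalled at about 13 N, then swung the bar to its stop (0°) and handed the job in at about 32.5 s. The boxes being fully home rests on that stall and a position check good to about 2 mm, not a direct view of the end stop.

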